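Two blanks into their matching die cavities

ROBOT

A 6-joint arm with a two-finger parallel gripper is mounted at the origin on a cart in front of the work surface, level with it; the furniture and walls round the work are solid. World frame = base frame: x ahead of the robot, y to its left, z up, the work surface at z = 0. Lengths are in m, angles in rad, forces in N, time in s.
With the tool pointing down it reaches from about 0.375 to 0.975 m from the base axis. Payload 3.8 kg.
Tool frame: the origin (TCP) lies at the very end of the fingers, on their centre line; the grasp point (between the pads) lies 19 mm behind it; z points along the fingers, y is the line along which they close (so a half turn about z gives the same grasp; the last joint's range is limited). The gripper opens to 85 mm and grips with 20 to 120 N. Pads are 22 mm wide; open, the fingers measure 114 mm over their backs; the gripper's body (76 mm by 85 mm) begins 54 mm behind the grasp point. The pads swing forward as they close: fully open they stand 13 mm farther back than shut.
Start: joints at [1.144, 0.264, 1.604, -0, 1.274, -0.037], TCP at [0.256, 0.624, 0.231] pointing down, gripper open.
Joint ranges: [-2.63, 2.63], [-0.94, 2.18], [0.31, 2.57], [-1.31, 4.45], [0, 2.66], [-2.55, 2.55]. Speed limits (rad/s): [2.57, 2.57, 3.14, 3.14, 3.14, 3.14].

INTERFACE

Orientations are given as a rotation vector (axis times angle).
In Python, from workcell import bot, vision gives the robot as it stands. The module is installed in compiled form; this text tells all that it offers.
- The arm moves only by the tool play_rows, never from a script. Its argument "moves" is a list that holds one entry, the list of rows, each a list of 7 numbers: the turn, a rotation vector about the tool's x, y, z as a fraction of full scale, then the shift along the tool's x, y, z as a fraction of full scale, then the finger opening in mm, from 0 to 85.4. In form: [[[ax, ay, az, x, y, z, jaw], ...]]. A call has 1 to 5 rows; each row shifts and turns the commanded pose from where the row before left it, along the tool's axes as they then stand; what a row does not reach is not made up. Full scale, the value 1, is 0.1 m for a shift and 0.5 rad for a turn. A row lasts 1/12 s, in which the tool goes at most 41.7 mm and 7.16 degrees, less where a joint would pass 70% of its speed; a pose out of reach is approached as far as the arm can. A call with a number of a shift or a turn outside -1 to 1 is refused whole. A call with a gripper value outside its range is refused whole. The fingers move at their own pace and stop on an object; "newtons" is the grip in N (left out, the last holds). Time passes only in rows, so rows that do not move let the fingers close. It gives the time, the measured TCP pose, the force, the opening and the grip force at its end, in the units of the state.
- bot.read_state(): the state, without advancing time (a new reading comes with each control period).
- vision.read_camera(name): name is "scene" or "top" or "wrist"; returns a dict with "image" (420x560x3 uint8, red, green, blue), "depth" (420x560 float32, m along the optical axis (not along the pixel's ray), 0 where there is no reading), "K" (3x3 intrinsics, pixels), "R" (3x3) and "t" (3): a world point X has camera coordinates R X + t. Camera axes: x right, y down, z forward; pixel columns grow to the right and rows downward; lengths in m; the calibration is good to about 2 mm. A picture is of the moment at which its call begins.
- bot.finish_job(): hands the job in; it is judged then, once.
The state is a dict: "time": time; "q": joint angles; "joint_vel": joint speeds; "joint_torque": joint torques, N m; "tool_pos": TCP position; "tcp_rot": TCP orientation; "wrist_force": force on the tool from outside, world axes, zero at the start; "torque": the same for the moment, N m; "width": opening from 0.0 (shut) to 1.0 (fully open); "grip_force": force on a finger pad.
Only numpy, scipy, OpenCV 4.12 (cv2) and the standard library are available. Lean on these libraries where they do the work, as an engineer would, in place of code of your own. Each camera call takes 0.05 s, during which the arm holds its last target. There are 200 camera calls.

TASK

The two inclined steel die blocks have to be loaded: the round aluminium blank was laid into the block with the square cavity by mistake. Take it out and seat it in the round cavity, and seat the square blank that lies on the table in the square cavity, both flat on the cavity floor. Leave the two jars beside the work where they are.

Things in the scene. Friction and masses are not known exactly. Their poses are not given: they have to be found in the camera images.
- square_die: Steel plate 110x110x22 mm with a square cavity in mid-face, 64x64 mm, parallel to the plate's edges, 10 mm deep, mouth chamfered 2 mm. Fixed on a stand, face sloping 25 degrees down toward the robot. Origin: centre of cavity floor, 60 mm above table; x up the slope, y across, z square out of the face (face at z=+10 mm). The two dies stand side by side in either order, turned up to 17 degrees.
- round_die: Steel plate 110x110x22 mm with a round cavity in mid-face, 64 mm in diameter, 10 mm deep, mouth chamfered 2 mm. Fixed on a stand, face sloping 25 degrees down toward the robot. Origin: centre of cavity floor, 60 mm above table; x up the slope, y across, z square out of the face (face at z=+10 mm). The two dies stand side by side in either order, turned up to 17 degrees.
- round_blank: Round aluminium disc, 60 mm in diameter, 24 mm thick, about 0.17 kg. It starts lying in the cavity of the square die, so 14 mm of it stands out of the face. Origin: its centre; z is its axis.
- square_blank: Square aluminium plate, 60 x 60 x 24 mm, about 0.2 kg, edges rounded 2 mm. It starts flat on the table to the robot's right of the dies, at any angle. Origin: its centre; z is across the thickness, x and y are square to the sides.
- beaker_pot: Bystander: low clear jar with a blue cap, 61 mm in diameter, 50 mm high, standing between the dies and the robot. Origin: centre of its underside.
- sample_jar: Bystander: amber jar with a white cap, 54 mm in diameter, 58 mm high, standing behind the dies to the right. Origin: centre of its underside.
Things that resemble listed ones, but are neither listed nor needed, are in the scene too. Leave any purple look-alike of the round_blank alone.

How it is judged:
At the end, for the whole second after the job is handed in: The round blank lies in the round cavity and the square blank in the square cavity: each centre within 4 mm of the cavity's centre along and across the face, its underside on the cavity floor (within 2.5 mm), its faces parallel to the die face within 4 degrees (0.07 rad), at rest (x of round_blank in the frame of round_die between -0.004 and 0.004 m and y of round_blank in the frame of round_die between -0.004 and 0.004 m and z of round_blank in the frame of round_die between 0.009 and 0.0145 m and angle between the z axis of round_blank and the z axis of round_die, either way round below 0.07 rad and linear speed of each of round_blank, square_blank below 0.02 m/s and x of square_blank in the frame of square_die between -0.004 and 0.004 m and y of square_blank in the frame of square_die between -0.004 and 0.004 m and z of square_blank in the frame of square_die between 0.009 and 0.0145 m and angle between the z axis of square_blank and the z axis of square_die, either way round below 0.07 rad); the robot touches nothing.
It fails at once if the blue-capped jar is moved more than 30 mm (distance of beaker_pot from where it was at the start of the episode above 0.03 m).
It fails at once if the white-capped jar is moved more than 30 mm (distance of sample_jar from where it was at the start of the episode above 0.03 m).
It also fails if it takes over 54 s, if anything falls off the work surface, if the arm or the gripper's body presses on something with over 40 N, if the wrist force passes 120 N, or if a joint passes its speed limit or range.

## Working session

There is one attempt and no reset: what is moved stays moved. The work goes in short steps, Python scripts to look and compute and a tool call to move; the robot and the scene stay as the last step left them, time stands still between calls to the robot, and variables do not carry over. Pictures are saved under pics/ and viewed, at most 10 in all, crops included, and the job is handed in when it is done.

Besides the shell and the picture viewer there is one more tool, called after ">>>" as a command line: name --argument value ..., lists and objects as JSON in quotes. play_rows: Moves the arm, as the interface text tells. Its arguments: {"type":"object","properties":{"moves":{"type":"array","items":{"type":"array","items":{"type":"array","items":{"type":"number"}}}},"newtons":{"type":"number"}},"required":["moves"]}

```bash
mkdir -p pics; cat > h.py <<'E'
import numpy as np, cv2, pickle
from workcell import bot, vision
from scipy.spatial.transform import Rotation as Rn
def cam(n):
    c=vision.read_camera(n); return c
def pts(c):
    d=c['depth']; v,u=np.mgrid[:d.shape[0],:d.shape[1]]
    K=c['K']; P=np.stack([(u-K[0,2])/K[0,0]*d,(v-K[1,2])/K[1,1]*d,d],-1)
    W=(P-c['t'])@c['R']; W[d==0]=np.nan
    return W
def save(n,im): cv2.imwrite('pics/'+n,im[...,::-1])
E
python3 - <<'E'
from h import *
for n in ['top','scene']:
    c=cam(n); save(n+'0.png',c['image']); pickle.dump(c,open(n+'0.pkl','wb'))
    print(n,c['K'].tolist(),(-c['R'].T@c['t']).round(3), c['R'].round(2).tolist())
print(bot.read_state())
E
```

```text
top [[444.08259979103764, 0.0, 280.0785263645637], [0.0, 444.08259979103764, 212.23819697017714], [0.0, 0.0, 1.0]] [ 0.471 -0.026  1.149] [[-0.02, -1.0, -0.02], [-1.0, 0.02, -0.09], [0.09, 0.02, -1.0]]
scene [[504.7350433290888, 0.0, 288.41263017305835], [0.0, 504.7350433290888, 210.70752742116542], [0.0, 0.0, 1.0]] [-0.189 -0.442  0.479] [[0.5, -0.87, 0.02], [-0.36, -0.23, -0.9], [0.79, 0.44, -0.43]]
{'time': 0.1, 'q': array([ 1.14410090e+00,  2.64687651e-01,  1.60523434e+00,  1.47804981e-06,
        1.27372242e+00, -3.69196047e-02]), 'joint_vel': array([ 0.00131895, -0.000954  , -0.00310327, -0.00088556,  0.00248526,
        0.00087867]), 'joint_torque': array([ 1.28584692e-03, -5.16706789e+01, -3.68589234e+01,  8.52835115e-06,
        6.32253330e-03, -4.06627760e-05]), 'tool_pos': array([0.2562252 , 0.62375957, 0.23008158]), 'tcp_rot': array([-0.60829888, -3.08165491,  0.0031357 ]), 'wrist_force': array([ 0.77465574,  0.22990309, -0.16420769]), 'torque': array([ 0.00599282, -0.02467621, -0.02620017]), 'grip_force': 0.0, 'width': 0.998596052839447}
```

View pics/top0.png

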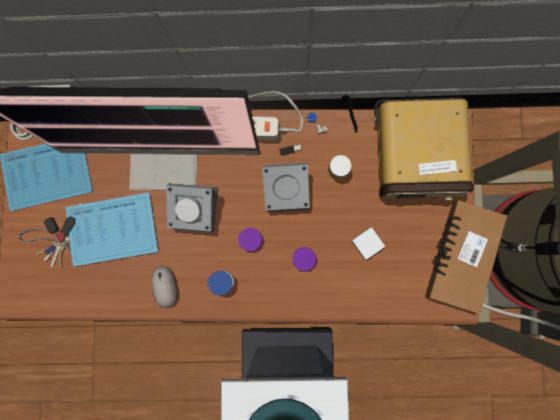

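View pics/scene0.png

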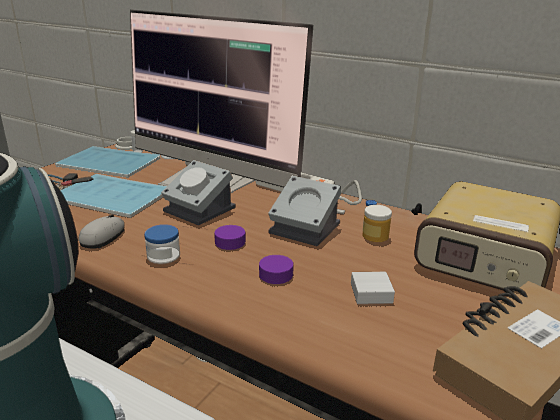

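The left die (top view 190,209) holds the round blank; the right die (287,188) has the empty round cavity. The square blank is at (369,243). The purple discs at (250,240) and (304,260) are look-alikes, and the jars are at (221,283) blue and (340,166) white. The round blank has to be the grey disc at (187,210), since it lies in a die and isn't purple. Next I measure the poses.

```bash
cat > meas.py <<'E'
from h import *
def die(c,approx,half=0.085):
    """fit face plane + outline from depth"""
    W=pts(c); m=(np.abs(W[...,0]-approx[0])<half)&(np.abs(W[...,1]-approx[1])<half)&(W[...,2]>0.03)&(W[...,2]<0.12)
    P=W[m]; best=(0,)
    for yaw in np.radians(np.arange(-22,23,1.)):
        n=np.array([-np.sin(.4363)*np.cos(yaw),-np.sin(.4363)*np.sin(yaw),np.cos(.4363)])
        d=P@n; h,e=np.histogram(d,bins=np.arange(d.min(),d.max()+.002,.002)); k=h.argmax()
        if h[k]>best[0]: best=(h[k],n,e[k]+.001)
    _,n,d=best
    for _ in range(6):
        I=P[np.abs(P@n-d)<.003]; ce=I.mean(0); n=np.linalg.svd(I-ce,full_matrices=False)[2][2]; n*=np.sign(n[2]); d=ce@n
    slope=np.degrees(np.arccos(n[2])); yaw=np.arctan2(-n[1],-n[0])
    ex=np.array([0,0,1])-n[2]*n; ex/=np.linalg.norm(ex); ey=np.cross(n,ex)
    I=P[np.abs(P@n-d)<.004]; q=np.c_[I@ex,I@ey]
    (cx,cy),(a,b),an=cv2.minAreaRect((q*1000).astype(np.float32))
    C=cx/1000*ex+cy/1000*ey+d*n
    return dict(C=C,n=n,slope=slope,yaw=np.degrees(yaw),size=(a,b),rect_ang=an,N=len(I))
E
python3 - <<'E'
from meas import *
for n in ['top','scene']:
    c=pickle.load(open(n+'0.pkl','rb')); W=pts(c)
    if n=='top':
        a=[W[200,172],W[174,272]]
        for nm,p in dict(sqdie=(190,209),rdie=(287,188),sqb=(369,243),blue=(221,283),white=(340,166),pur1=(250,240),pur2=(304,260),monitor=(200,150),mon2=(245,150),table=(330,290)).items(): print(nm,W[p[1],p[0]].round(3))
        L,Rr=W[209,187],W[188,287]
    print(n,'L',die(c,L)); print(n,'R',die(c,Rr))
    # square blank, bright low-saturation
    hsv=cv2.cvtColor(c['image'],cv2.COLOR_RGB2HSV); S=W[243,369] if n=='top' else S
    m=(np.hypot(W[...,0]-S[0],W[...,1]-S[1])<.06)&(W[...,2]>.018)&(W[...,2]<.032)&(hsv[...,1]<60)
    q=W[m]; r=cv2.minAreaRect((q[:,:2]*1000).astype(np.float32)); print('blank',r,np.median(q[:,2]),len(q))
E
```

```text
sqdie [0.581 0.216 0.083]
rdie [ 0.631 -0.02   0.056]
sqb [ 0.491 -0.223  0.024]
blue [0.4   0.148 0.05 ]
white [ 0.682 -0.153  0.057]
pur1 [0.505 0.077 0.022]
pur2 [ 0.451 -0.058  0.021]
monitor [0.727 0.192 0.077]
mon2 [0.723 0.081 0.082]
table [ 0.374 -0.123  0.001]
top L {'C': array([0.58396865, 0.2224927 , 0.06849127]), 'n': array([-0.42077338,  0.04898636,  0.9058422 ]), 'slope': np.float64(25.063046572829748), 'yaw': np.float64(-6.6404716878943), 'size': (111.37123107910156, 111.18418884277344), 'rect_ang': 0.3673163056373596, 'N': 1265}
top R {'C': array([ 0.62986952, -0.01804388,  0.0686512 ]), 'n': array([-0.42347491, -0.01191163,  0.90582951]), 'slope': np.float64(25.064762512511162), 'yaw': np.float64(1.6112079526066805), 'size': (111.74385070800781, 109.8338851928711), 'rect_ang': 0.6586715579032898, 'N': 1377}
blank ((490.02154541015625, -221.96237182617188), (59.92851638793945, 60.0746955871582), 33.34107971191406) 0.02305918676384372 570
scene L {'C': array([0.58260865, 0.22296505, 0.06767928]), 'n': array([-0.42213214,  0.04325943,  0.90550156]), 'slope': np.float64(25.109079877148755), 'yaw': np.float64(-5.851154764030739), 'size': (113.29442596435547, 113.58047485351562), 'rect_ang': 0.40602585673332214, 'N': 1176}
scene R {'C': array([ 0.62809007, -0.01663736,  0.06756478]), 'n': array([-0.42098874, -0.01712745,  0.90690414]), 'slope': np.float64(24.919027093070277), 'yaw': np.float64(2.329729387413131), 'size': (112.5516357421875, 114.36262512207031), 'rect_ang': 89.74064636230469, 'N': 1734}
blank ((488.29534912109375, -221.11190795898438), (62.241050720214844, 59.73722839355469), 34.13700485229492) 0.022844577725740136 813
```

```bash
cat > plan.py <<'E'
from h import *
def frame(C,yawdeg,slope=25.):
    """die face frame: columns ex(up slope), ey, n"""
    R=(Rn.from_euler('z',yawdeg,degrees=True)*Rn.from_euler('y',-slope,degrees=True)).as_matrix(); return R,np.array(C)
def tool(R,ysign=1):
    """tool orientation with z=-n, y=+-ey"""
    z=-R[:,2]; y=ysign*R[:,1]; return np.c_[np.cross(y,z),y,z]
def rows(pos,Rt,jaw,k=None,start=None,rd=3):
    s=bot.read_state(); p0,R0=(np.array(s['tool_pos']),Rn.from_rotvec(s['tcp_rot'])) if start is None else start
    R1=Rn.from_matrix(Rt); rv=(R0.inv()*R1).as_rotvec(); dp=np.array(pos)-p0
    n=max(np.linalg.norm(dp)/.038,np.linalg.norm(rv)/.115,1); n=int(np.ceil(n)) if k is None else k
    print('dist',np.linalg.norm(dp).round(4),'turn',np.linalg.norm(rv).round(3),'rows',n)
    p,R=p0.copy(),R0; out=[]
    for i in range(n):
        w=(R.inv()*R1).as_rotvec()/(n-i); d=R.inv().apply(np.array(pos)-p)/(n-i)
        r=np.round(np.r_[w/.5,d/.1],rd); out.append(r.tolist()+[jaw])
        p=p+R.apply(r[3:]*.1); R=R*Rn.from_rotvec(r[:3]*.5)
    for i in range(0,n,5): print([out[i:i+5]])
    return p,R
L=frame([.5835,.2227,.0691],-6.2); Rd=frame([.629,-.0174,.0691],2.)
E
python3 - <<'E'
from plan import *
c=cam('wrist'); s=bot.read_state(); R=Rn.from_rotvec(s['tcp_rot'])
print('cam in tool',R.inv().apply(-c['R'].T@c['t']-s['tool_pos']).round(4),(c['R']@R.as_matrix()).T.round(3).tolist(),c['K'].tolist())
rows(L[1]+.14*L[0][:,2],tool(L[0],1),85)
E
```

```text
cam in tool [ 0.0722 -0.0008 -0.1412] [[0.0, -0.959, -0.284], [1.0, 0.0, 0.0], [-0.0, -0.284, 0.959]] [[372.5426052856224, 0.0, 282.02605340850516], [0.0, 372.5426052856224, 215.43648698972228], [0.0, 0.0, 1.0]]
dist 0.4786 turn 0.518 rows 13
[[[-0.01, -0.067, -0.043, -0.306, -0.202, 0.027, 85], [-0.01, -0.067, -0.043, -0.301, -0.209, 0.036, 85], [-0.01, -0.067, -0.043, -0.295, -0.216, 0.045, 85], [-0.01, -0.067, -0.042, -0.289, -0.222, 0.053, 85], [-0.01, -0.067, -0.043, -0.282, -0.228, 0.062, 85]]]
[[[-0.01, -0.067, -0.042, -0.275, -0.235, 0.07, 85], [-0.009, -0.066, -0.043, -0.267, -0.241, 0.078, 85], [-0.01, -0.067, -0.042, -0.259, -0.247, 0.085, 85], [-0.009, -0.066, -0.043, -0.251, -0.253, 0.093, 85], [-0.01, -0.067, -0.042, -0.243, -0.258, 0.1, 85]]]
[[[-0.009, -0.066, -0.043, -0.233, -0.264, 0.106, 85], [-0.01, -0.067, -0.042, -0.224, -0.269, 0.113, 85], [-0.009, -0.066, -0.043, -0.215, -0.275, 0.119, 85]]]
```

>>> play_rows --moves '[[[-0.01,-0.067,-0.043,-0.306,-0.202,0.027,85],[-0.01,-0.067,-0.043,-0.301,-0.209,0.036,85],[-0.01,-0.067,-0.043,-0.295,-0.216,0.045,85],[-0.01,-0.067,-0.042,-0.289,-0.222,0.053,85],[-0.01,-0.067,-0.043,-0.282,-0.228,0.062,85]]]'

```text
time: 0.57
tool_pos: [0.3603, 0.4711, 0.2174]
tcp_rot: [0.416, 2.942, -0.013]
wrist_force: [0.4, 0.4, -0.4]
width: 0.995
grip_force: 0.0
```

>>> play_rows --moves '[[[-0.01,-0.067,-0.042,-0.275,-0.235,0.07,85],[-0.01,-0.067,-0.043,-0.267,-0.241,0.078,85],[-0.01,-0.067,-0.042,-0.259,-0.247,0.085,85],[-0.01,-0.067,-0.043,-0.251,-0.253,0.093,85],[-0.01,-0.067,-0.042,-0.243,-0.258,0.1,85]]]'

```text
time: 0.98
tool_pos: [0.4635, 0.3192, 0.2043]
tcp_rot: [0.242, 2.792, -0.023]
wrist_force: [0.3, 0.1, -0.2]
width: 0.995
grip_force: 0.0
```

>>> play_rows --moves '[[[-0.01,-0.067,-0.043,-0.233,-0.264,0.106,85],[-0.01,-0.067,-0.042,-0.224,-0.269,0.113,85],[-0.01,-0.067,-0.043,-0.215,-0.275,0.119,85],[0,0,0,0,0,0,85],[0,0,0,0,0,0,85]]]'

```text
time: 1.4
tool_pos: [0.5248, 0.2275, 0.1957]
tcp_rot: [0.151, 2.7, -0.03]
wrist_force: [-0.6, 0.2, 0.1]
width: 0.994
grip_force: 0.0
```

```bash
python3 - <<'E'
from plan import *
from meas import die
s=bot.read_state(); R=Rn.from_rotvec(s['tcp_rot']); print(s['tool_pos'],s['q'].round(2),(L[1]+.14*L[0][:,2]))
c=cam('wrist'); pickle.dump(c,open('w1.pkl','wb')); save('w1.png',c['image'])
r=die(c,L[1]); print(r)
W=pts(c); RL,CL=frame(r['C'],r['yaw']); Q=(W-CL)@RL
m=(np.abs(Q[...,2]-.014)<.003)&(np.hypot(Q[...,0],Q[...,1])<.045)
q=Q[m]; print('blank top',q.mean(0),cv2.minEnclosingCircle((q[:,:2]*1000).astype(np.float32)),len(q))
E
```

```text
[0.52476666 0.22749976 0.19566728] [ 0.52 -0.12  2.14 -0.36  0.79 -0.73] [0.52467951 0.22908995 0.19598309]
{'C': array([0.58278669, 0.22331149, 0.06795691]), 'n': array([-0.42043623,  0.04391666,  0.90625863]), 'slope': np.float64(25.00666383952096), 'yaw': np.float64(-5.963205231637406), 'size': (110.55245208740234, 110.65813446044922), 'rect_ang': 89.73810577392578, 'N': 13027}
blank top [-0.00132522  0.00067624  0.01399171] ((-0.46921807527542114, 0.6768918037414551), 29.90842056274414) 4825
```

View pics/w1.png

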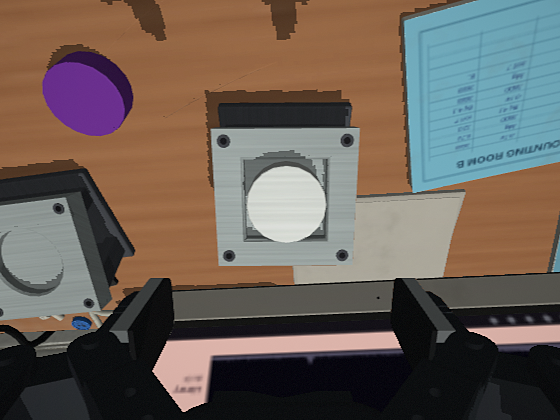

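The wrist view shows the square die around (285,195) with the bright round blank at (286,204), and both measure to the right sizes. The die yaw is −6.0° and the blank is nearly centred. I'll go in along the face normal.

```bash
sed -i '$d' plan.py; cat >> plan.py <<'E'
L=frame([.5828,.2233,.0691],-6.0); Rd=frame([.6285,-.0174,.0691],2.)
def onface(F,x,y,z): return F[1]+F[0]@np.array([x,y,z])
E
python3 - <<'E'
from plan import *
st=rows(onface(L,-.0007,.0007,.03),tool(L[0]),85)
rows(onface(L,-.0007,.0007,-.002),tool(L[0]),85,start=st,k=2)
E
```

```text
dist 0.1098 turn 0.006 rows 3
[[[0.001, 0.001, -0.004, 0.006, 0.004, 0.366, 85], [0.0, 0.001, -0.004, 0.006, 0.004, 0.366, 85], [0.001, 0.001, -0.004, 0.006, 0.003, 0.366, 85]]]
dist 0.032 turn 0.0 rows 2
[[[-0.0, 0.0, -0.0, -0.0, 0.0, 0.16, 85], [-0.0, 0.0, -0.0, -0.0, 0.0, 0.16, 85]]]
```

>>> play_rows --moves '[[[0.001,0.001,-0.004,0.006,0.004,0.366,85],[0.0,0.001,-0.004,0.006,0.004,0.366,85],[0.0,0.0,-0.004,0.006,0.003,0.366,85],[0,0,0,0,0,0.16,85],[0,0,0,0,0,0.16,85]]]' --newtons 50

```text
time: 1.87
tool_pos: [0.5825, 0.226, 0.0649]
tcp_rot: [0.136, 2.704, -0.031]
wrist_force: [0.2, 0.4, 1.1]
width: 0.993
grip_force: 0.0
```

>>> play_rows --moves '[[[0,0,0,0,0,0,85],[0,0,0,0,0,0,70],[0,0,0,0,0,0,50],[0,0,0,0,0,0,50],[0,0,0,0,0,0,50]]]'

```text
time: 2.28
tool_pos: [0.5833, 0.2257, 0.0694]
tcp_rot: [0.138, 2.699, -0.029]
wrist_force: [-4.7, -0.2, 2.9]
width: 0.674
grip_force: 52.3
```

>>> play_rows --moves '[[[0,0,0,0,0,0,50],[0,0,0,0,0,0,50],[0,0,0,0,0,0,50]]]'

```text
time: 2.53
tool_pos: [0.5833, 0.2257, 0.0694]
tcp_rot: [0.138, 2.699, -0.029]
wrist_force: [-6.7, 1.1, 5.0]
width: 0.673
grip_force: 52.6
```

>>> play_rows --moves '[[[0,0,0,0,0,-0.1,50],[0,0,0,0,0,-0.2,50],[0,0,0,0,0,-0.35,50],[0,0,0,0,0,-0.35,50],[0,0,0,0,0,0,50]]]'

```text
time: 2.95
tool_pos: [0.5432, 0.2319, 0.1669]
tcp_rot: [0.138, 2.69, -0.021]
wrist_force: [1.6, 0.4, -0.8]
width: 0.668
grip_force: 54.2
```

>>> play_rows --moves '[[[0,0,0,0,0,0,50],[0,0,0,0,0,0,50]]]'

```text
time: 3.12
tool_pos: [0.5409, 0.2294, 0.1588]
tcp_rot: [0.138, 2.7, -0.029]
wrist_force: [-0.2, 0.5, -1.6]
width: 0.674
grip_force: 54.2
```

```bash
cat >> plan.py <<'E'
def toolpts(c):
    """wrist-camera points in the tool frame"""
    s=bot.read_state(); return (pts(c)-s['tool_pos'])@Rn.from_rotvec(s['tcp_rot']).as_matrix(), s
E
python3 - <<'E'
from plan import *
from meas import die
for i in range(3):
    s=bot.read_state(); print(s['tool_pos'].round(4),s['tcp_rot'].round(4),s['q'].round(4))
    c=cam('wrist')
save('w2.png',c['image']); pickle.dump(c,open('w2.pkl','wb'))
T,s=toolpts(c); print('cam',((-c['R'].T@c['t']-s['tool_pos'])@Rn.from_rotvec(s['tcp_rot']).as_matrix()).round(4))
print(die(c,L[1]))
hsv=cv2.cvtColor(c['image'],cv2.COLOR_RGB2HSV)
m=(np.hypot(T[...,0],T[...,1])<.045)&(T[...,2]>-.03)&(T[...,2]<.03)&(hsv[...,2]>150)&(hsv[...,1]<50)
q=T[m]; print(len(q),q.min(0),q.max(0),np.median(q,0))
E
```

```text
[0.5409 0.2294 0.1588] [ 0.1381  2.6996 -0.0293] [ 0.501  -0.0464  2.1519 -0.3806  0.7031 -0.7168]
[0.5404 0.2289 0.1574] [ 0.1382  2.7016 -0.0311] [ 0.5007 -0.0448  2.1527 -0.3806  0.7031 -0.7168]
[0.5402 0.2287 0.1566] [ 0.1382  2.7027 -0.0322] [ 0.5005 -0.0438  2.153  -0.3807  0.703  -0.7168]
cam [ 0.0728 -0.0007 -0.1419]
{'C': array([0.57355686, 0.22427428, 0.06359584]), 'n': array([-0.41933546,  0.04398435,  0.90676521]), 'slope': np.float64(24.937913376415533), 'yaw': np.float64(-5.9878938680894365), 'size': (110.56312561035156, 90.42587280273438), 'rect_ang': 89.95199584960938, 'N': 11558}
14725 [-0.02836643 -0.02924398 -0.01525631] [ 0.03036948  0.02739514 -0.01078521] [ 0.00136702 -0.00245484 -0.01309734]
```

View pics/w2.png

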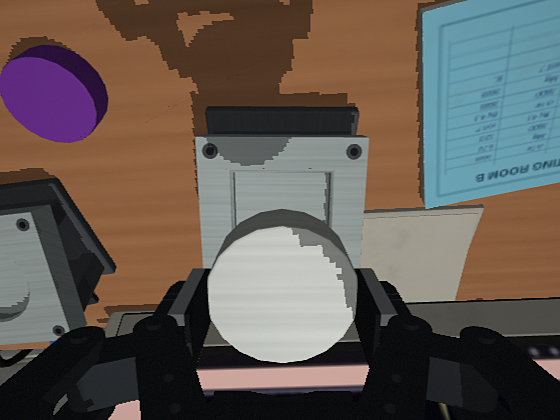

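The blank is gripped squarely in the jaws (around 285,290), and the square cavity behind it is empty. The arm settles slowly, so I'll add rest rows. Next, above the round die to measure it.

```bash
cat >> plan.py <<'E'
def held(c):
    T,s=toolpts(c); m=(np.hypot(T[...,0],T[...,1])<.05)&(T[...,2]>-.016)&(T[...,2]<-.0105)&(np.abs(T[...,1])<.0305)
    m=cv2.morphologyEx(m.astype(np.uint8),cv2.MORPH_OPEN,np.ones((7,7)))>0
    q=T[m]; A=np.c_[q[:,:2],np.ones(len(q))]; f=np.linalg.lstsq(A,q[:,2],rcond=None)[0]
    return q,f
E
python3 - <<'E'
from plan import *
c=pickle.load(open('w2.pkl','rb')); q,f=held(c)
print(len(q),cv2.minEnclosingCircle((q[:,:2]*1000).astype(np.float32)),q.min(0),q.max(0),f)
rows(onface(Rd,.035,0,.15),tool(Rd[0]),50)
E
```

```text
16539 ((0.959251880645752, -0.2631711959838867), 30.65195655822754) [-0.02877117 -0.02927619 -0.01598244] [ 0.03108217  0.02853704 -0.01050575] [-1.89322346e-03 -8.34308479e-05 -1.30785688e-02]
dist 0.2613 turn 0.138 rows 7
[[[-0.017, -0.0, -0.035, -0.144, -0.343, -0.033, 50], [-0.017, -0.0, -0.036, -0.138, -0.345, -0.036, 50], [-0.017, -0.0, -0.035, -0.132, -0.347, -0.039, 50], [-0.017, -0.001, -0.036, -0.125, -0.349, -0.042, 50], [-0.017, -0.0, -0.035, -0.119, -0.351, -0.044, 50]]]
[[[-0.017, -0.001, -0.036, -0.113, -0.353, -0.047, 50], [-0.017, -0.0, -0.035, -0.108, -0.354, -0.051, 50]]]
```

>>> play_rows --moves '[[[-0.017,0,-0.035,-0.144,-0.343,-0.033,50],[-0.017,0,-0.036,-0.138,-0.345,-0.036,50],[-0.017,0,-0.035,-0.132,-0.347,-0.039,50],[-0.017,0,-0.036,-0.125,-0.349,-0.042,50],[-0.017,0,-0.035,-0.119,-0.351,-0.044,50]]]'

```text
time: 3.68
tool_pos: [0.5808, 0.051, 0.2019]
tcp_rot: [0.004, 2.706, 0.0]
wrist_force: [0.8, 0.3, -1.1]
width: 0.667
grip_force: 54.3
```

>>> play_rows --moves '[[[-0.017,0,-0.036,-0.113,-0.353,-0.047,50],[-0.017,0,-0.035,-0.108,-0.354,-0.051,50],[0,0,0,0,0,0,50],[0,0,0,0,0,0,50],[0,0,0,0,0,0,50]]]'

```text
time: 4.1
tool_pos: [0.5968, -0.0184, 0.2195]
tcp_rot: [-0.045, 2.707, 0.013]
wrist_force: [-1.1, -0.7, -2.4]
width: 0.667
grip_force: 54.3
```

>>> play_rows --moves '[[[0,0,0,0,0,0,50],[0,0,0,0,0,0,50],[0,0,0,0,0,0,50],[0,0,0,0,0,0,50],[0,0,0,0,0,0,50]]]'

```text
time: 4.52
tool_pos: [0.5976, -0.0168, 0.2214]
tcp_rot: [-0.049, 2.703, 0.013]
wrist_force: [0.3, -0.4, -1.5]
width: 0.669
grip_force: 54.3
```

```bash
python3 - <<'E'
from plan import *
from meas import die
c=cam('wrist'); save('w3.png',c['image']); pickle.dump(c,open('w3.pkl','wb'))
q,f=held(c); print(bot.read_state()['tool_pos'],onface(Rd,.035,0,.15),'held',q.min(0),q.max(0),f)
r=die(c,Rd[1],.08); print(r)
F=frame(r['C'],r['yaw']); Q=(pts(c)-F[1])@F[0]
m=(np.abs(Q[...,2])<.004)&(np.abs(Q[...,:2]).max(-1)<.07); g=Q[m]; print('face ext',g.min(0),g.max(0))
m=(np.abs(Q[...,2]+.01)<.003)&(np.hypot(Q[...,0],Q[...,1])<.04); g=Q[m]; print('floor',len(g),g.min(0),g.max(0),cv2.minEnclosingCircle((g[:,:2]*1000).astype(np.float32)))
E
```

```text
[ 0.59768207 -0.01708303  0.22144578] [ 0.59684733 -0.01850534  0.21983781] held [-0.02838636 -0.02918256 -0.01595064] [ 0.03125322  0.02865369 -0.01050896] [-0.00276805 -0.00036012 -0.01268284]
{'C': array([ 0.62815985, -0.01699124,  0.06776755]), 'n': array([-0.42160538, -0.01737327,  0.90661297]), 'slope': np.float64(24.958593250863515), 'yaw': np.float64(2.3596760711664873), 'size': (110.57183837890625, 109.90943908691406), 'rect_ang': 89.74302673339844, 'N': 14269}
face ext [-0.05502253 -0.05524651 -0.00399233] [0.05514692 0.05522585 0.00292443]
floor 4975 [-0.03107804 -0.03209769 -0.01250254] [ 0.03216988  0.03175876 -0.0070358 ] ((0.2925998866558075, -0.10738278925418854), 32.00624465942383)
```

View pics/w3.png

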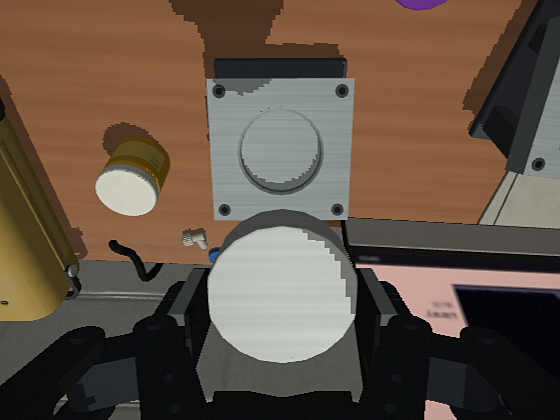

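The round die (281,148) is empty and has a clear view; its size, slope and floor (diameter 64 mm) all check out. The blank sits +1.4 mm in tool x. I'll align with the measured frame and stop just above the face.

```bash
sed -i 's/Rd=frame.*/Rd=frame([.6282,-.0170,.0678],2.4)/' plan.py
python3 - <<'E'
from plan import *
rows(onface(Rd,.0014,.0003,.018),tool(Rd[0]),50)
E
```

```text
dist 0.1389 turn 0.006 rows 4
[[[-0.0, 0.001, -0.003, 0.09, -0.002, 0.335, 50], [-0.001, 0.001, -0.003, 0.09, -0.002, 0.335, 50], [-0.0, 0.001, -0.002, 0.09, -0.003, 0.336, 50], [-0.001, 0.0, -0.003, 0.09, -0.002, 0.335, 50]]]
```

>>> play_rows --moves '[[[0,0.001,-0.003,0.09,-0.002,0.36,50],[0,0.001,-0.003,0.09,-0.002,0.36,50],[0,0,-0.003,0.09,-0.003,0.3,50],[0,0,-0.003,0.09,-0.002,0.2,50],[0,0,0,0,0,0.121,50]]]'

```text
time: 4.98
tool_pos: [0.6183, -0.0172, 0.0797]
tcp_rot: [-0.056, 2.712, 0.012]
wrist_force: [-0.7, -0.1, -2.2]
width: 0.666
grip_force: 54.3
```

>>> play_rows --moves '[[[0,0,0,0,0,0,50],[0,0,0,0,0,0,50],[0,0,0,0,0,0,50],[0,0,0,0,0,0,50],[0,0,0,0,0,0,50]]]'

```text
time: 5.4
tool_pos: [0.6232, -0.0179, 0.0869]
tcp_rot: [-0.055, 2.701, 0.01]
wrist_force: [0.7, -0.1, -1.2]
width: 0.671
grip_force: 54.4
```

>>> play_rows --moves '[[[0,0,0,0,0,0,50],[0,0,0,0,0,0,50],[0,0,0,0,0,0,50],[0,0,0,0,0,0,50],[0,0,0,0,0,0,50]]]'

```text
time: 5.82
tool_pos: [0.622, -0.0178, 0.0849]
tcp_rot: [-0.055, 2.704, 0.011]
wrist_force: [-0.4, 0.2, -1.5]
width: 0.67
grip_force: 54.4
```

```bash
python3 - <<'E'
from plan import *
c=cam('wrist'); q,f=held(c); print('held',q.min(0),q.max(0),f)
s=bot.read_state(); print('tool in face frame mm',(1000*(s['tool_pos']-Rd[1])@Rd[0]).round(2))
rows(onface(Rd,.0014,.0003,.002),tool(Rd[0]),50,k=3)
E
```

```text
held [-0.02833072 -0.02943743 -0.01587927] [ 0.03129272  0.02870611 -0.01052098] [-0.00224961  0.00045269 -0.01282493]
tool in face frame mm [ 1.48 -0.58 18.06]
dist 0.0161 turn 0.002 rows 3
[[[-0.001, 0.0, -0.0, 0.0, 0.003, 0.054, 50], [-0.001, 0.001, -0.001, 0.0, 0.003, 0.053, 50], [-0.001, 0.0, -0.0, 0.001, 0.003, 0.054, 50]]]
```

Oscillation settled. I'll descend gently.

>>> play_rows --moves '[[[0,0,0,0,0.004,0.03,50],[0,0,0,0,0.004,0.03,50],[0,0,0,0,0,0.03,50],[0,0,0,0,0,0.03,50],[0,0,0,0,0,0.02,50]]]'

```text
time: 6.28
tool_pos: [0.6278, -0.0168, 0.0714]
tcp_rot: [-0.055, 2.705, 0.011]
wrist_force: [0.1, 0.8, -1.7]
width: 0.669
grip_force: 54.4
```

>>> play_rows --moves '[[[0,0,0,0,0,0.02,50],[0,0,0,0,0,0,50],[0,0,0,0,0,0,50],[0,0,0,0,0,0,50],[0,0,0,0,0,0,50]]]'

```text
time: 6.7
tool_pos: [0.6288, -0.0168, 0.0705]
tcp_rot: [-0.055, 2.704, 0.011]
wrist_force: [0.4, 0.3, -1.8]
width: 0.668
grip_force: 54.4
```

```bash
python3 - <<'E'
from plan import *
s=bot.read_state(); print('tool in face frame mm',(1000*(s['tool_pos']-Rd[1])@Rd[0]).round(2),s['wrist_force'])
E
```

```text
tool in face frame mm [1.72 0.19 2.16] [ 0.38141963  0.28013897 -1.8356803 ]
```

It went in without contact and is about 1 mm off the floor. Down a little more, release, and back out.

>>> play_rows --moves '[[[0,0,0,0,0,0.01,50],[0,0,0,0,0,0,50],[0,0,0,0,0,0,62],[0,0,0,0,0,0,68],[0,0,0,0,0,0,85]]]'

```text
time: 7.12
tool_pos: [0.6296, -0.0168, 0.0699]
tcp_rot: [-0.055, 2.703, 0.011]
wrist_force: [-0.2, -0.3, -0.8]
width: 0.916
grip_force: 0.0
```

>>> play_rows --moves '[[[0,0,0,0,0,0,85],[0,0,0,0,0,0,85],[0,0,0,0,0,-0.15,85],[0,0,0,0,0,-0.35,85],[0,0,0,0,0,-0.4,85]]]'

```text
time: 7.53
tool_pos: [0.5888, -0.018, 0.1486]
tcp_rot: [-0.055, 2.71, 0.012]
wrist_force: [0.8, -1.0, 0.3]
width: 0.993
grip_force: 0.0
```

>>> play_rows --moves '[[[0,0,0,0,0,-0.4,85],[0,0,0,0,0,-0.1,85],[0,0,0,0,0,0,85],[0,0,0,0,0,0,85],[0,0,0,0,0,0,85]]]'

```text
time: 7.95
tool_pos: [0.5691, -0.0189, 0.1942]
tcp_rot: [-0.055, 2.707, 0.011]
wrist_force: [0.3, 0.3, -1.0]
width: 0.993
grip_force: 0.0
```

```bash
python3 - <<'E'
from plan import *
c=cam('wrist'); Q=(pts(c)-Rd[1])@Rd[0]
for nm,cc in (('w',c),('top',cam('top'))):
    Q=(pts(cc)-Rd[1])@Rd[0]
    m=(np.abs(Q[...,2]-.014)<.004)&(np.hypot(Q[...,0],Q[...,1])<.045); q=Q[m]
    A=np.c_[q[:,:2],np.ones(len(q))]
    print(nm,len(q),cv2.minEnclosingCircle((q[:,:2]*1000).astype(np.float32)),np.linalg.lstsq(A,q[:,2],rcond=None)[0])
    cc['image'].dtype
s=bot.read_state(); R=Rn.from_rotvec(s['tcp_rot']).as_matrix(); print(s['tool_pos'],s['q'].round(2))
# square blank pick: centre avg top/scene, side angle 33.5
a=np.radians(33.5); y=np.array([np.cos(a),np.sin(a),0]); z=np.array([0,0,-1.]); Rt=np.c_[np.cross(y,z),y,z]
print('tool x',Rt[:,0])
rows([.4895,-.2218,.15],Rt,85)
E
```

```text
w 4830 ((-0.44581228494644165, -0.30487340688705444), 30.002635955810547) [0.00336431 0.00079553 0.01397691]
top 438 ((1.2478324174880981, -1.2649338245391846), 30.168439865112305) [ 0.00184078 -0.0089943   0.01385814]
[ 0.56879789 -0.01885599  0.19330337] [-0.12 -0.17  2.19  0.1   0.7  -1.79]
tool x [-0.55193699  0.83388582  0.        ]
dist 0.2221 turn 1.107 rows 10
[[[0.044, 0.079, 0.202, 0.098, -0.2, 0.003, 85], [0.044, 0.079, 0.202, 0.077, -0.208, 0.011, 85], [0.044, 0.079, 0.202, 0.055, -0.214, 0.018, 85], [0.044, 0.079, 0.202, 0.032, -0.218, 0.024, 85], [0.044, 0.079, 0.202, 0.009, -0.22, 0.03, 85]]]
[[[0.044, 0.078, 0.202, -0.015, -0.219, 0.035, 85], [0.045, 0.078, 0.202, -0.038, -0.216, 0.038, 85], [0.045, 0.079, 0.202, -0.061, -0.209, 0.041, 85], [0.044, 0.079, 0.202, -0.084, -0.201, 0.043, 85], [0.045, 0.078, 0.203, -0.105, -0.191, 0.044, 85]]]
```

The round blank is seated, flat and centred within 0.5 mm. Now over the square blank.

>>> play_rows --moves '[[[0.044,0.079,0.202,0.098,-0.2,0.003,85],[0.044,0.079,0.202,0.077,-0.208,0.011,85],[0.044,0.079,0.202,0.055,-0.214,0.018,85],[0.044,0.079,0.202,0.032,-0.218,0.024,85],[0.044,0.079,0.202,0.009,-0.22,0.03,85]]]'

```text
time: 8.47
tool_pos: [0.5292, -0.1208, 0.172]
tcp_rot: [0.698, 2.835, 0.009]
wrist_force: [-0.1, 0.3, 0.2]
width: 0.994
grip_force: 0.0
```

>>> play_rows --moves '[[[0.044,0.078,0.202,-0.015,-0.219,0.035,85],[0.045,0.078,0.202,-0.038,-0.216,0.038,85],[0.045,0.079,0.202,-0.061,-0.209,0.041,85],[0.044,0.079,0.202,-0.084,-0.201,0.043,85],[0.045,0.078,0.203,-0.105,-0.191,0.044,85]]]'

```text
time: 8.88
tool_pos: [0.4899, -0.2224, 0.1503]
tcp_rot: [-1.493, -2.763, -0.002]
wrist_force: [0.2, -0.3, 0.7]
width: 0.998
grip_force: 0.0
```

>>> play_rows --moves '[[[0,0,0,0,0,0,85],[0,0,0,0,0,0,85],[0,0,0,0,0,0,85],[0,0,0,0,0,0,85],[0,0,0,0,0,0,85]]]'

```text
time: 9.3
tool_pos: [0.4908, -0.221, 0.1524]
tcp_rot: [1.483, 2.765, 0.003]
wrist_force: [0.7, -0.8, -0.3]
width: 0.998
grip_force: 0.0
```

>>> play_rows --moves '[[[0,0,0,0,0,0,85],[0,0,0,0,0,0,85],[0,0,0,0,0,0,85],[0,0,0,0,0,0,85],[0,0,0,0,0,0,85]]]'

```text
time: 9.72
tool_pos: [0.4909, -0.2218, 0.1529]
tcp_rot: [1.485, 2.764, 0.002]
wrist_force: [-0.0, 0.4, -0.8]
width: 0.992
grip_force: 0.0
```

```bash
python3 - <<'E'
from plan import *
c=cam('wrist'); save('w4.png',c['image']); W=pts(c)
m=(np.hypot(W[...,0]-.4895,W[...,1]+.2218)<.055)&(W[...,2]>.017)&(W[...,2]<.03); q=W[m]
r=cv2.minAreaRect((q[:,:2]*1000).astype(np.float32)); print(r,np.median(q[:,2]),len(q))
s=bot.read_state(); print(s['tool_pos'],s['q'].round(2))
a=np.radians(r[2] if 10<r[2]<60 else 33.5); y=np.array([np.cos(a),np.sin(a),0]); z=np.array([0,0,-1.]); Rt=np.c_[np.cross(y,z),y,z]
p=np.r_[np.array(r[0])/1000,.008]
rows(p,Rt,85,k=5)
E
```

```text
((489.26318359375, -221.3983154296875), (60.09406661987305, 60.03017807006836), 33.491085052490234) 0.022664893624922668 6149
[ 0.49090246 -0.22190821  0.15283266] [-0.47  0.07  1.98  0.    1.09 -1.06]
dist 0.1448 turn 0.005 rows 5
[[[0.001, 0.001, 0.0, 0.004, -0.003, 0.29, 85], [0.001, 0.001, 0.0, 0.003, -0.003, 0.29, 85], [0.002, 0.001, 0.0, 0.003, -0.003, 0.289, 85], [0.001, 0.002, 0.0, 0.003, -0.003, 0.29, 85], [0.002, 0.001, 0.0, 0.003, -0.002, 0.289, 85]]]
```

View pics/w4.png

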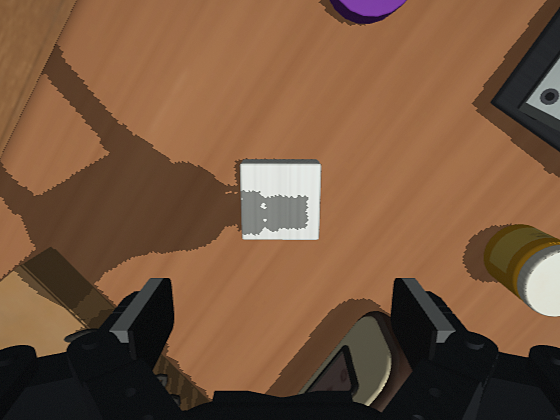

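The wrist view shows the square blank at (281,200), aligned with the jaws at 60×60 mm and with nothing near the fingers. Going down.

>>> play_rows --moves '[[[0.002,0.002,0,0.004,-0.003,0.36,85],[0.002,0.002,0,0.004,-0.003,0.36,85],[0.002,0.002,0,0.004,-0.004,0.35,85],[0,0,0,0.004,-0.004,0.25,85],[0,0,0,0,0,0.1,85]]]'

```text
time: 10.18
tool_pos: [0.4857, -0.2198, 0.0065]
tcp_rot: [-1.484, -2.761, -0.0]
wrist_force: [-0.8, 0.1, -0.4]
width: 0.997
grip_force: 0.0
```

>>> play_rows --moves '[[[0,0,0,0,0,0,85],[0,0,0,0,0,0,85],[0,0,0,0,0,0,85],[0,0,0,0,0,0,85],[0,0,0,0,0,0,85]]]'

```text
time: 10.6
tool_pos: [0.4908, -0.2223, 0.0127]
tcp_rot: [1.485, 2.764, 0.0]
wrist_force: [-0.2, 0.1, -0.1]
width: 0.996
grip_force: 0.0
```

>>> play_rows --moves '[[[0,0,0,0,0,0,70],[0,0,0,0,0,0,50],[0,0,0,0,0,0,50],[0,0,0,0,0,0,50],[0,0,0,0,0,0,50]]]'

```text
time: 11.02
tool_pos: [0.4899, -0.2218, 0.0119]
tcp_rot: [1.486, 2.766, 0.0]
wrist_force: [-0.4, 1.0, 5.8]
width: 0.681
grip_force: 53.7
```

>>> play_rows --moves '[[[0,0,0,0,0,-0.1,50],[0,0,0,0,0,-0.3,50],[0,0,0,0,0,-0.4,50],[0,0,0,0,0,-0.4,50],[0,0,0,0,0,-0.4,50]]]'

```text
time: 11.43
tool_pos: [0.4881, -0.221, 0.1722]
tcp_rot: [-1.486, -2.766, -0.0]
wrist_force: [0.5, -1.4, -1.3]
width: 0.68
grip_force: 54.5
```

>>> play_rows --moves '[[[0,0,0,0,0,0,50],[0,0,0,0,0,0,50],[0,0,0,0,0,0,50],[0,0,0,0,0,0,50],[0,0,0,0,0,0,50]]]'

```text
time: 11.85
tool_pos: [0.4874, -0.2206, 0.1682]
tcp_rot: [-1.485, -2.763, -0.0]
wrist_force: [-0.1, 0.0, -2.1]
width: 0.683
grip_force: 54.5
```

```bash
python3 - <<'E'
from plan import *
c=cam('wrist'); pickle.dump(c,open('w5.pkl','wb')); q,f=held(c); print('held',q.min(0),q.max(0),f,cv2.minAreaRect((q[:,:2]*1000).astype(np.float32)))
s=bot.read_state(); print(s['tool_pos'],s['q'].round(2))
rows(onface(L,.0,.0,.14),tool(L[0]),50)
E
```

```text
Traceback (most recent call last):
ValueError: zero-size array to reduction operation minimum which has no identity
```

```bash
python3 - <<'E'
from plan import *
c=cam('wrist'); save('w5.png',c['image']); pickle.dump(c,open('w5.pkl','wb'))
s=bot.read_state(); T=(pts(c)-s['tool_pos'])@Rn.from_rotvec(s['tcp_rot']).as_matrix()
print(s['tool_pos'],s['width']); m=(np.hypot(T[...,0],T[...,1])<.02); print(np.percentile(T[m],[1,10,50,90,99],axis=0))
E
```

```text
[ 0.4878626  -0.22086846  0.16862642] 0.6864066864202664
[[-0.01795113 -0.01846522 -0.08027021]
 [-0.01061697 -0.01353623 -0.07795669]
 [ 0.00799323 -0.00028262 -0.0107393 ]
 [ 0.01244832  0.0130503   0.16914479]
 [ 0.01847148  0.01827695  0.17089271]]
```

View pics/w5.png

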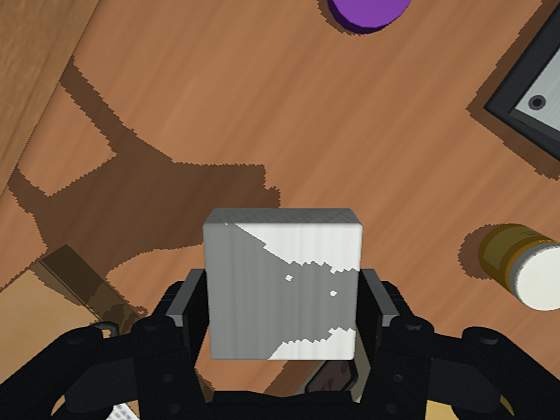

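The square blank is held squarely (around 282,285); my depth window was just too narrow.

```bash
sed -i 's/<-.0105)/<-.006)/' plan.py; python3 - <<'E'
from plan import *
c=cam('wrist'); q,f=held(c); m=np.abs(np.c_[q[:,:2],np.ones(len(q))]@f-q[:,2])<.002; q=q[m]
print('held',len(q),q.min(0),q.max(0),f,np.median(q[:,2]),cv2.minAreaRect((q[:,:2]*1000).astype(np.float32)))
s=bot.read_state(); print(s['tool_pos'],s['q'].round(2),s['width'])
rows(onface(L,.0,.0,.14),tool(L[0]),50)
E
```

```text
held 20765 [-0.02959092 -0.03049986 -0.0124047 ] [ 0.03083332  0.03012654 -0.00832718] [ 0.0027171   0.00060991 -0.01040754] -0.010403635969438675 ((0.6453475952148438, -0.20328521728515625), (60.3891716003418, 60.62670135498047), 0.09728576242923737)
[ 0.48814579 -0.22097486  0.16894617] [-0.47  0.05  1.97  0.    1.13 -1.06] 0.684259511571791
dist 0.4527 turn 0.979 rows 12
[[[-0.032, -0.068, -0.145, 0.297, 0.232, -0.022, 50], [-0.032, -0.069, -0.144, 0.278, 0.253, -0.028, 50], [-0.032, -0.068, -0.145, 0.258, 0.273, -0.033, 50], [-0.032, -0.069, -0.144, 0.237, 0.292, -0.037, 50], [-0.032, -0.068, -0.145, 0.214, 0.308, -0.04, 50]]]
[[[-0.032, -0.069, -0.144, 0.189, 0.324, -0.042, 50], [-0.032, -0.068, -0.145, 0.164, 0.337, -0.042, 50], [-0.032, -0.069, -0.144, 0.138, 0.349, -0.042, 50], [-0.032, -0.068, -0.145, 0.111, 0.358, -0.041, 50], [-0.032, -0.069, -0.144, 0.083, 0.366, -0.038, 50]]]
[[[-0.032, -0.068, -0.145, 0.055, 0.371, -0.034, 50], [-0.032, -0.069, -0.144, 0.027, 0.375, -0.03, 50]]]
```

>>> play_rows --moves '[[[-0.032,-0.068,-0.145,0.297,0.232,-0.022,50],[-0.032,-0.069,-0.144,0.278,0.253,-0.028,50],[-0.032,-0.068,-0.145,0.258,0.273,-0.033,50],[-0.032,-0.069,-0.144,0.237,0.292,-0.037,50],[-0.032,-0.068,-0.145,0.214,0.308,-0.04,50]]]'

```text
time: 12.42
tool_pos: [0.5033, -0.0322, 0.1812]
tcp_rot: [0.902, 2.812, -0.015]
wrist_force: [0.6, -0.1, -1.9]
width: 0.68
grip_force: 54.6
```

>>> play_rows --moves '[[[-0.032,-0.069,-0.144,0.189,0.324,-0.042,50],[-0.032,-0.068,-0.145,0.164,0.337,-0.042,50],[-0.032,-0.069,-0.144,0.138,0.349,-0.042,50],[-0.032,-0.068,-0.145,0.111,0.358,-0.041,50],[-0.032,-0.069,-0.144,0.083,0.366,-0.038,50]]]'

```text
time: 12.83
tool_pos: [0.5181, 0.1559, 0.1924]
tcp_rot: [0.348, 2.749, -0.029]
wrist_force: [1.7, -0.1, -1.5]
width: 0.681
grip_force: 54.6
```

>>> play_rows --moves '[[[-0.032,-0.068,-0.145,0.055,0.371,-0.034,50],[-0.032,-0.069,-0.144,0.027,0.375,-0.03,50],[0,0,0,0,0,0,50],[0,0,0,0,0,0,50],[0,0,0,0,0,0,50]]]'

```text
time: 13.25
tool_pos: [0.524, 0.2288, 0.1961]
tcp_rot: [0.141, 2.701, -0.035]
wrist_force: [1.0, 0.8, -1.2]
width: 0.68
grip_force: 54.7
```

>>> play_rows --moves '[[[0,0,0,0,0,0,50],[0,0,0,0,0,0,50],[0,0,0,0,0,0,50],[0,0,0,0,0,0,50],[0,0,0,0,0,0,50]]]'

```text
time: 13.67
tool_pos: [0.5251, 0.2282, 0.1972]
tcp_rot: [0.144, 2.699, -0.034]
wrist_force: [0.2, 0.9, -1.0]
width: 0.684
grip_force: 54.7
```

```bash
sed -i 's/^L=frame([^;]*;/L=frame([.5828,.2233,.0680],-6.0);/' plan.py; python3 - <<'E'
from plan import *
c=cam('wrist'); q,f=held(c); m=np.abs(np.c_[q[:,:2],np.ones(len(q))]@f-q[:,2])<.002; q=q[m]
print('held',len(q),f,cv2.minAreaRect((q[:,:2]*1000).astype(np.float32)))
# die face visible part: lateral edges and yaw
Q=(pts(c)-L[1])@L[0]; m=(np.abs(Q[...,2])<.004)&(np.abs(Q[...,:2]).max(-1)<.07); g=Q[m]
print('face',len(g),g.min(0),g.max(0),np.median(g[:,2]),cv2.minAreaRect((g[:,:2]*1000).astype(np.float32)))
s=bot.read_state(); print(s['tool_pos'],s['width'],(1000*(s['tool_pos']-L[1])@L[0]).round(2))
rows(onface(L,.0006,.0002,.022),tool(L[0]),50)
E
```

```text
held 20726 [ 5.01242901e-03 -7.22615628e-05 -1.09265493e-02] ((1.3326396942138672, -0.06340789794921875), (60.573970794677734, 60.979488372802734), 0.24948692321777344)
face 7705 [-0.05546474 -0.05497813 -0.00399076] [0.01082429 0.05556585 0.00299779] -5.768430006280579e-05 ((-22.520130157470703, 0.3596687316894531), (110.42382049560547, 66.09530639648438), 89.68863677978516)
[0.52506497 0.22834863 0.19726967] 0.6812747060661569 [  2.11  -1.01 141.65]
dist 0.1197 turn 0.004 rows 4
[[[-0.001, 0.002, -0.0, 0.005, 0.004, 0.299, 50], [-0.001, 0.001, -0.001, 0.004, 0.003, 0.299, 50], [-0.001, 0.002, -0.0, 0.004, 0.003, 0.299, 50], [-0.0, 0.001, -0.001, 0.005, 0.003, 0.299, 50]]]
```

>>> play_rows --moves '[[[-0.001,0.002,0,0.004,0.004,0.36,50],[-0.001,0.002,0,0.004,0.004,0.34,50],[-0.001,0.002,0,0.004,0.003,0.25,50],[0,0,0,0.004,0.003,0.15,50],[0,0,0,0,0,0.095,50]]]'

```text
time: 14.13
tool_pos: [0.5732, 0.2241, 0.0854]
tcp_rot: [0.142, 2.705, -0.034]
wrist_force: [0.2, -0.1, -1.7]
width: 0.684
grip_force: 54.6
```

>>> play_rows --moves '[[[0,0,0,0,0,0,50],[0,0,0,0,0,0,50],[0,0,0,0,0,0,50],[0,0,0,0,0,0,50],[0,0,0,0,0,0,50]]]'

```text
time: 14.55
tool_pos: [0.5746, 0.2258, 0.09]
tcp_rot: [0.141, 2.7, -0.029]
wrist_force: [-0.1, 0.2, -0.6]
width: 0.683
grip_force: 54.7
```

>>> play_rows --moves '[[[0,0,0,0,0,0,50],[0,0,0,0,0,0,50],[0,0,0,0,0,0,50],[0,0,0,0,0,0,50],[0,0,0,0,0,0,50]]]'

```text
time: 14.97
tool_pos: [0.5739, 0.2252, 0.0883]
tcp_rot: [0.141, 2.702, -0.031]
wrist_force: [-0.1, -0.8, -1.8]
width: 0.677
grip_force: 54.6
```

```bash
python3 - <<'E'
from plan import *
s=bot.read_state(); print((1000*(s['tool_pos']-L[1])@L[0]).round(2))
c=cam('wrist'); q,f=held(c); m=np.abs(np.c_[q[:,:2],np.ones(len(q))]@f-q[:,2])<.002; q=q[m]
print('held',f,cv2.minAreaRect((q[:,:2]*1000).astype(np.float32)))
rows(onface(L,.0008,.0003,.0045),tool(L[0]),50,k=5)
E
```

```text
[ 0.4   0.97 22.24]
held [ 0.00500161 -0.00021061 -0.01103628] ((1.286733627319336, -0.2846393585205078), (60.53065872192383, 60.381309509277344), 0.025057265534996986)
dist 0.0177 turn 0.0 rows 5
[[[0.0, 0.0, 0.0, -0.001, -0.001, 0.035, 50], [0.0, 0.0, 0.0, -0.001, -0.001, 0.035, 50], [0.0, 0.0, 0.0, -0.001, -0.002, 0.036, 50], [0.0, 0.0, 0.0, -0.001, -0.001, 0.035, 50], [0.001, 0.0, 0.001, -0.0, -0.002, 0.036, 50]]]
```

>>> play_rows --moves '[[[0,0,0,-0.003,-0.003,0.035,50],[0,0,0,-0.003,-0.003,0.035,50],[0,0,0,0,0,0.035,50],[0,0,0,0,0,0.035,50],[0,0,0,0,0,0.035,50]]]'

```text
time: 15.43
tool_pos: [0.5818, 0.2236, 0.072]
tcp_rot: [0.141, 2.702, -0.032]
wrist_force: [0.4, -0.4, -0.5]
width: 0.685
grip_force: 54.7
```

>>> play_rows --moves '[[[0,0,0,0,0,0,50],[0,0,0,0,0,0,50],[0,0,0,0,0,0,50],[0,0,0,0,0,0,50],[0,0,0,0,0,0,50]]]'

```text
time: 15.85
tool_pos: [0.5819, 0.2239, 0.0729]
tcp_rot: [0.141, 2.702, -0.031]
wrist_force: [-0.2, 0.2, -1.6]
width: 0.679
grip_force: 54.7
```

```bash
python3 - <<'E'
from plan import *
s=bot.read_state(); print((1000*(s['tool_pos']-L[1])@L[0]).round(2),s['wrist_force'])
E
```

```text
[1.23 0.49 4.85] [-0.21776214  0.15081383 -1.61079552]
```

It's in the cavity without contact. Final lowering, release, retreat.

>>> play_rows --moves '[[[0,0,0,0,0,0.015,50],[0,0,0,0,0,0,50],[0,0,0,0,0,0,50],[0,0,0,0,0,0,62],[0,0,0,0,0,0,85]]]'

```text
time: 16.27
tool_pos: [0.5828, 0.2239, 0.0717]
tcp_rot: [0.141, 2.701, -0.031]
wrist_force: [-0.6, 0.2, -0.0]
width: 0.846
grip_force: 0.0
```

>>> play_rows --moves '[[[0,0,0,0,0,0,85],[0,0,0,0,0,0,85],[0,0,0,0,0,0,85],[0,0,0,0,0,-0.15,85],[0,0,0,0,0,-0.35,85]]]'

```text
time: 16.68
tool_pos: [0.5589, 0.2241, 0.1122]
tcp_rot: [0.142, 2.709, -0.037]
wrist_force: [0.3, -0.8, -0.3]
width: 0.998
grip_force: 0.0
```

>>> play_rows --moves '[[[0,0,0,0,0,-0.4,85],[0,0,0,0,0,-0.4,85],[0,0,0,0,0,0,85],[0,0,0,0,0,0,85],[0,0,0,0,0,0,85]]]'

```text
time: 17.1
tool_pos: [0.5276, 0.2295, 0.1894]
tcp_rot: [0.141, 2.701, -0.031]
wrist_force: [-0.8, -0.4, -0.2]
width: 0.993
grip_force: 0.0
```

```bash
python3 - <<'E'
from plan import *
w=cam('wrist'); t=cam('top'); save('w6.png',w['image']); save('s6.png',cam('scene')['image'])
for nm,cc,F in (('w sq',w,L),('top sq',t,L),('top rd',t,Rd)):
    Q=(pts(cc)-F[1])@F[0]
    m=(np.abs(Q[...,2]-.014)<.004)&(np.hypot(Q[...,0],Q[...,1])<.05); q=Q[m]
    print(nm,len(q),cv2.minAreaRect((q[:,:2]*1000).astype(np.float32)),np.linalg.lstsq(np.c_[q[:,:2],np.ones(len(q))],q[:,2],rcond=None)[0])
E
```

```text
w sq 6543 ((-1.4599113464355469, 0.036190032958984375), (60.15026092529297, 59.80939483642578), 89.90727233886719) [ 3.57172364e-03 -8.08932208e-05  1.39360523e-02]
top sq 554 ((0.7133083343505859, -1.7918567657470703), (61.18826675415039, 59.08637237548828), 0.026936683803796768) [-0.00452218  0.00488637  0.013739  ]
top rd 435 ((2.0487937927246094, -1.1484031677246094), (58.590606689453125, 57.439430236816406), 77.83509063720703) [0.00459242 0.00845582 0.01410863]
```

View pics/s6.png

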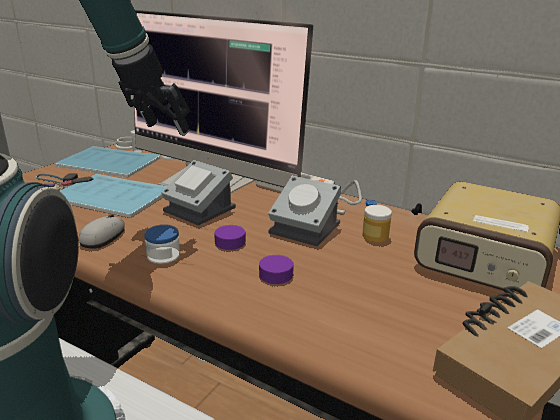

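The scene view shows the square blank in the left die (198,180) and the round one in the right die (304,197). Both lie flat with tops 14 mm proud of the face, which puts them on the cavity floor. The jars and purple discs have not moved, and the gripper is clear.

```bash
python3 -c "
from workcell import bot
print(bot.finish_job())"
```

```text
the job is handed in; nothing more can be done
None
```

The job is handed in: by the wrist camera, the round blank is in the round cavity and the square blank in the square one, both flat on the floor and within about 1.5 mm of centre, and the two jars were not touched; the judge's verdict was not shown.

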